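# Oil the slide, then set its preload screw and hold it

### The job

Give the slide of the engraving stage its shot of oil: press the round plunger of the oil pump all the way down to its stop and let it come back up. Then turn the thumbscrew clockwise (seen from above) until it seats, back it off a quarter turn, and finish gripping the thumbscrew right there - do not let go, it is to be held while a colleague locks it. Leave the loupe, the dish of blanks and the screwdriver where they are.

Things in the scene. Friction and masses are not known exactly. Their poses are not given: they have to be found in the camera images.
- stage: Linear stage fixed to the table: a rail 520 mm long (along its y axis) with black bellows, a motor at its +y end. Origin on the table under the rail's middle. Its grey carriage plate (128 x 270 mm, top 90 mm above the table) has a black work plate (top 107 mm) in the centre; oil pump and thumbscrew stand on its two ends, about 215 mm apart, either one at either end.
- plunger_top (a point): Centre of the top of the pump's plunger head: a black round head 32 mm across, 14 mm high, on a thin stem over an aluminium cylinder (34 mm across). At rest the top is 154 mm above the table, pressed fully 142 mm. Moves with the plunger.
- plunger (a joint): How far the plunger is pressed, m: 0 at rest (up), 0.012 at its stop. It moves straight down against a spring: about 2 N at the start, 6 N at the stop; it springs back up when released.
- screw_grip (a point): Point on the thumbscrew's vertical axis at the height to grip, 138 mm above the table; turns with the screw. The head is an upright steel bar 44 mm long (point's x axis), 12 mm thick (y), 32 mm high; the point is 10 mm under its top, 22 mm over its lower edge. Below it a collar (22 mm across) and a boss, top 106 mm above the table.
- thumbscrew (a joint): How far the thumbscrew is backed off from its seat, rad: 0 = seated (hard stop), growing counter-clockwise seen from above, up to 2.6. Starts between 0.5 and 1.2. A quarter turn is 1.571. About 0.05 N m turns it; it stays where it is left and does not noticeably rise or sink.
- loupe: Bystander: a black eye loupe, 36 mm across and 36 mm high, standing on the table. Origin at the centre of its foot.
- dish: Bystander: a shallow steel dish 88 mm across, 16 mm high, with brass blanks in it. Origin at the centre of its underside.
- driver: Bystander: a small screwdriver 150 mm long lying on the table along its x axis. Origin under its middle.

How it is judged:
By the outcome, as a careful person would: the job done as asked, in the order asked, and still so for the second after the job is handed in, while the arm keeps its last pose, push and grip.
It also fails if it takes over 45 s, if anything falls off the work surface, if the arm or the gripper's body presses on something with over 40 N, if the wrist force passes 120 N, or if a joint passes its speed limit or range.

### The arm

A 7-joint arm with a two-finger parallel gripper is mounted at the origin on the work surface. World frame = base frame: x ahead of the robot, y to its left, z up, the work surface at z = 0. Lengths are in mm, angles in rad, forces in N, time in s.
With the tool pointing down it reaches from about 400 to 875 mm from the base axis. Payload 4.4 kg.
Tool frame: the origin (TCP) lies at the very end of the fingers, on their centre line; the grasp point (between the pads) lies 19 mm behind it (ctrl.grip_depth is the distance from the TCP to the grasp point, in mm); z points along the fingers, x is the direction in which the jaws open and shut, and the axes are right-handed (so a half turn about z gives the same grasp; the last joint's range is limited). The gripper opens to 85 mm and grips with 20 to 120 N. Pads are 22 mm wide; open, the fingers measure 114 mm over their backs; the gripper's body (76 mm by 85 mm) begins 54 mm behind the grasp point. The pads swing forward as they close: fully open they stand 13 mm farther back than shut.
Start: joints at [1.08, 0.628, 0.038, 1.517, -0.027, 0.996, -0.02], TCP at [267.918, -592.231, 231.313] pointing down, gripper open.
Joint ranges: [-3.06, 3.06], [-0.37, 2.12], [-1.25, 1.32], [0.18, 2.47], [-1.1, 4.24], [0.23, 1.98], [-2.94, 2.94]. Speed limits (rad/s): [2.57, 2.57, 3.14, 3.14, 3.14, 3.14, 3.14].

### API

Orientations are given as [roll, pitch, yaw] about the fixed x, y, z axes, in that order (R = Rz(yaw) Ry(pitch) Rx(roll)).
In Python, from cell import ctrl gives the robot as it stands.
- The arm moves only by the shell command python3 -m creep 'ROWS'. ROWS is JSON, a list of rows, each an object with "hand": the opening, from 0 (shut) to 1 (fully open); "travel": the shift along the tool's x, y, z in cm, a list of three; "angular": the turn, a rotation vector about the tool's x, y, z in degrees, a list of three. In form: [{"hand": hand, "travel": [tx, ty, tz], "angular": [rx, ry, rz]}, ...]. A call has 1 to 20 rows; each row is the pose to reach, as a shift and turn from the pose measured when the call began, along the tool's axes at that moment; what a row does not reach only later rows make up. A row lasts 1/10 s, in which the tool goes at most 50 mm and 8.59 degrees, less where a joint would pass 70% of its speed; a pose out of reach is approached as far as the arm can. A call with a gripper value outside its range is refused whole. The fingers move at their own pace and stop on an object; the grip force is fixed at half the most. Time passes only in rows, so rows that repeat a pose let the fingers close. It gives the time, the measured TCP pose, the force and the opening at its end, in the units of the state.
- ctrl.read_state(): the state, without advancing time (a new reading comes with each control period).
- ctrl.get_image(name): name is "side" or "top"; returns a dict with "frame" (420x560x3 uint8, red, green, blue), "fx", "fy", "cx", "cy" (pixels), "origin" and "orientation" of the camera in the world. Camera axes: x right, y down, z forward; pixel columns grow to the right and rows downward; lengths in mm; the calibration is good to about 2 mm. A picture is of the moment at which its call begins. There is no depth.
- ctrl.finish_job(): hands the job in, once; it reports no verdict.
Trained networks look in the newest picture that a camera, given by its name, has taken for a name from the list of things; names that differ only in an ending like _2 or _b are one class to them, and where a whole thing is asked for, a point or a joint stands for the part that bears it (a point fixed in the world has none). Each returns a list of dicts, best first, with "confidence" (0 to 1); they miss things now and then, are a little off and sometimes report something else, mostly with a low value. They report only what shows in the picture. A call takes as long as a camera call.
- ctrl.regions_of(camera, thing): "region" (420x560 bool, what is visible of it).
- ctrl.spot_point(camera, thing): "at" ([x, y, z] in mm, in world coordinates, good to about 4 mm: a listed point, or the origin of a listed thing).
The state is a dict: "clock": time; "qpos": joint angles; "qd": joint speeds; "tau": joint torques, N m; "eef_pos": TCP position; "tool_rot": TCP orientation; "force": force on the tool from outside, world axes, zero at the start; "torque": the same for the moment, N m; "width": finger opening in mm.
Only numpy, scipy, OpenCV 4.12 (cv2) and the standard library are available. Lean on these libraries where they do the work, as an engineer would, in place of code of your own. Each camera call takes 0.05 s, during which the arm holds its last target. There are 200 camera calls.

## Working session

There is one attempt and no reset: what is moved stays moved. The work goes in short steps, Python scripts to look and compute and a shell command to move; the robot and the scene stay as the last step left them, time stands still between calls to the robot, and variables do not carry over. Pictures are saved under pics/ and viewed, about 8 in all and at most 12, crops included, and the job is handed in when it is done.

```bash
ls; mkdir -p pics; python3 - <<'E'
from cell import ctrl
import cv2
s=ctrl.read_state();print({k:s[k] for k in('clock','eef_pos','tool_rot','force','width')})
ims=[]
for c in('side','top'):
    im=ctrl.get_image(c);ims.append(im['frame']);print(c,im['origin'],im['orientation'],im['fx'])
    for t in('plunger_top','screw_grip','stage','loupe','dish','driver'):
        print(t,[(d['confidence'],d['at']) for d in ctrl.spot_point(c,t)][:2])
    cv2.imwrite(f'pics/{c}0.png',im['frame'][:,:,::-1])
E
```

```text
pics
{'clock': 0.0, 'eef_pos': array([ 267.66967582, -591.63728237,  230.3822939 ]), 'tool_rot': array([ 3.14156476e+00,  1.91231215e-03, -1.14594928e+00]), 'force': array([-0.50764397, -0.32697762,  0.09284907]), 'width': 85.66069994227034}
side [  69.19399728 -495.79767375  600.32041952] [-2.15351772  0.00303884 -0.80146197] 440.193099361839
plunger_top [(0.77, [527.0, -194.7, 156.3])]
screw_grip [(0.81, [592.6, 8.3, 135.7]), (0.28, [781.6, -171.8, 1.1])]
stage [(0.75, [569.0, -98.4, -3.8])]
loupe [(0.78, [379.9, 76.8, 0.3]), (0.39, [593.1, 12.3, 137.1])]
dish [(0.68, [784.1, 187.9, -0.2])]
driver [(0.55, [779.9, -173.5, 1.0])]
top [ 408.28537012  -14.27814971 1050.73807931] [-2.95320463  0.0231829  -1.56307183] 454.33732973730724
plunger_top [(0.65, [525.9, -194.0, 153.9])]
screw_grip [(0.48, [593.4, 14.4, 137.8])]
stage []
loupe [(0.5, [384.6, 80.8, 5.4])]
dish [(0.98, [786.4, 180.1, 0.4])]
driver [(0.42, [382.9, 81.8, 1.6])]
```

```bash
cat > h.py <<'E'
import numpy as np,cv2
from scipy.spatial.transform import Rotation as R
from cell import ctrl
def proj(im,p):
    M=R.from_euler('xyz',im['orientation']).as_matrix()
    q=(np.asarray(p,float)-im['origin'])@M
    return np.array([im['fx']*q[...,0]/q[...,2]+im['cx'],im['fy']*q[...,1]/q[...,2]+im['cy']]).T
def ray(im,uv):
    M=R.from_euler('xyz',im['orientation']).as_matrix()
    return M@np.array([(uv[0]-im['cx'])/im['fx'],(uv[1]-im['cy'])/im['fy'],1])
def onz(im,uv,z):
    r=ray(im,uv);return im['origin']+r*(z-im['origin'][2])/r[2]
def tri(im1,u1,im2,u2):
    A=np.zeros((3,3));b=np.zeros(3)
    for im,u in((im1,u1),(im2,u2)):
        r=ray(im,u);r/=np.linalg.norm(r);P=np.eye(3)-np.outer(r,r);A+=P;b+=P@np.array(im['origin'])
    return np.linalg.solve(A,b)
E
python3 - <<'E'
from h import *
a=ctrl.get_image('side');b=ctrl.get_image('top')
out=[]
for im,f in((a,'s'),(b,'t')):
    for p in([527,-194,154],[593,10,138]):
        u=proj(im,p);print(f,u)
        x,y=np.round(u).astype(int);h=28
        out.append(cv2.resize(im['frame'][y-h:y+h,x-h:x+h,::-1],(300,300),interpolation=cv2.INTER_CUBIC))
cv2.imwrite('pics/crops.png',np.vstack([np.hstack(out[:2]),np.hstack(out[2:])]))
cv2.imwrite('pics/both.png',np.hstack([cv2.resize(a['frame'],(400,300)),cv2.resize(b['frame'],(400,300))])[:,:,::-1])
E
```

```text
s [345.95307426 260.58183416]
s [281.97641299 205.04484689]
t [386.15828347 233.5974607 ]
t [283.50885792 202.18433093]
```

View pics/both.png

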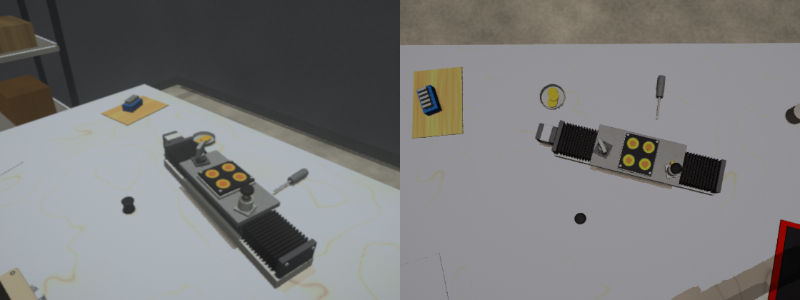

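View pics/crops.png

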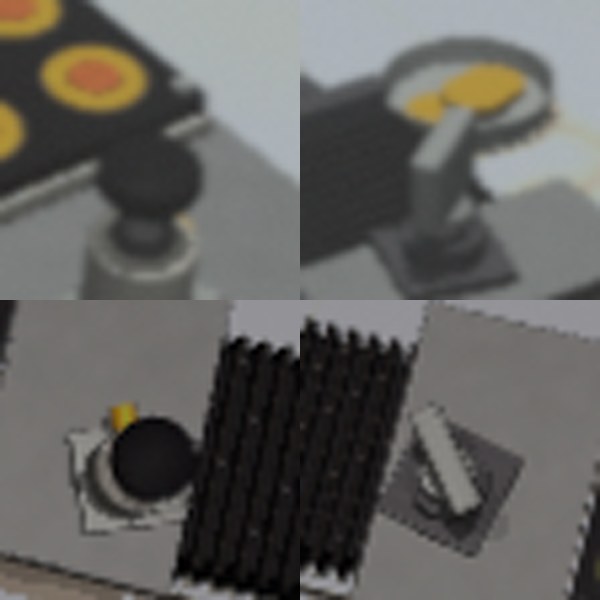

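```bash
python3 - <<'E'
from h import *
a=ctrl.get_image('side');b=ctrl.get_image('top')
k=56/300
T=lambda x,y:(256-.5+k*x+0,174-.5+k*y)
e1=onz(b,T(126,108),148);e2=onz(b,T(171,202),148);d=e2-e1
print(e1,e2,np.hypot(*d[:2]),np.degrees(np.arctan2(d[1],d[0])))
print('tri screw top',tri(a,(254-.5+k*145,177-.5+k*137),b,T(148.5,155)))
for c in 'side','top':
  im=a if c=='side' else b
  for t in('plunger_top','screw_grip'):
    print(c,t,[(d['confidence'],d['at']) for d in ctrl.spot_point(c,t)][:1])
pt=(358-.5+k*153,206-.5+k*159)
print('plung top',onz(b,pt,154),tri(a,(318-.5+k*150,233-.5+k*165),b,pt))
# stage yaw from regions
r=ctrl.regions_of('top','stage')
if r:
  print(r[0]['confidence'],cv2.minAreaRect(np.argwhere(r[0]['region'])[:,::-1].astype(np.float32)))
s=ctrl.read_state();print(s['clock'],s['eef_pos'],s['tool_rot'],s['qpos'])
t=R.from_euler('xyz',s['tool_rot']);print(t.as_matrix().T.round(4))
E
```

```text
[608.65069583  19.01690746 148.        ] [572.40975428   1.68228439 148.        ] 40.17331205551485 -154.4374630435284
tri screw top [590.51410542  10.70421611 145.77847585]
side plunger_top [(0.74, [568.1, -95.9, -2.0])]
side screw_grip [(0.76, [589.4, 7.0, 138.8])]
top plunger_top [(0.55, [524.8, -192.9, 155.9])]
top screw_grip [(0.73, [591.9, 15.1, 136.2])]
plung top [ 523.84930751 -193.6995187   154.        ] [ 524.62996822 -194.76154202  150.21199837]
0.79 ((322.5294494628906, 214.38235473632812), (269.45709228515625, 60.148834228515625), 14.03624439239502)
1.15 [ 267.90757543 -592.24302788  231.31802371] [-3.14156049e+00 -2.32880631e-05 -1.14603867e+00] [ 1.0802129   0.62839868  0.03851285  1.51738904 -0.0270032   0.99629961
 -0.01998888]
[[ 0.4121 -0.9111  0.    ]
 [-0.9111 -0.4121 -0.    ]
 [ 0.     -0.     -1.    ]]
```

The near (−y) end carries the black pump head, at top-view pixel (386,234). The steel thumbscrew bar is at the motor end, at (284,203), and runs about 25° from world x. The dish, loupe and driver are all clear of the path. Next I move above the plunger with the jaws shut.

```bash
python3 -m creep '[{"hand":0,"travel":[-6.4,-10,0],"angular":[0,0,0]},{"hand":0,"travel":[-12.8,-20,0],"angular":[0,0,0]},{"hand":0,"travel":[-19.2,-30,2],"angular":[0,0,0]},{"hand":0,"travel":[-25.7,-39.8,5],"angular":[0,0,0]},{"hand":0,"travel":[-25.7,-39.8,5],"angular":[0,0,0]},{"hand":0,"travel":[-25.7,-39.8,5],"angular":[0,0,0]},{"hand":0,"travel":[-25.7,-39.8,5],"angular":[0,0,0]},{"hand":0,"travel":[-25.7,-39.8,5],"angular":[0,0,0]},{"hand":0,"travel":[-25.7,-39.8,5],"angular":[0,0,0]},{"hand":0,"travel":[-25.7,-39.8,5],"angular":[0,0,0]},{"hand":0,"travel":[-25.7,-39.8,5],"angular":[0,0,0]},{"hand":0,"travel":[-25.7,-39.8,5],"angular":[0,0,0]},{"hand":0,"travel":[-25.7,-39.8,5],"angular":[0,0,0]},{"hand":0,"travel":[-25.7,-39.8,5],"angular":[0,0,0]},{"hand":0,"travel":[-25.7,-39.8,5],"angular":[0,0,0]},{"hand":0,"travel":[-25.7,-39.8,5],"angular":[0,0,0]}]'
python3 - <<'E'
from h import *
a=ctrl.get_image('side');b=ctrl.get_image('top')
o=[]
for im in(a,b):
    x,y=np.round(proj(im,[525,-194,160])).astype(int);h=60
    o.append(cv2.resize(im['frame'][y-h:y+h,x-h:x+h,::-1],(400,400),interpolation=cv2.INTER_CUBIC))
cv2.imwrite('pics/pre.png',np.hstack(o))
s=ctrl.read_state();print(s['clock'],s['eef_pos'],s['tool_rot'],s['force'],s['torque'],s['width'])
E
```

```text
clock: 2.75
eef_pos: [524.3, -194.9, 181.5]
tool_rot: [-3.141, -0.0, -1.148]
force: [0.4, 0.8, 0.4]
width: -0.1
2.85 [ 524.48287609 -194.47234587  181.41911592] [-3.14148020e+00 -1.48896733e-04 -1.14674026e+00] [0.22325425 0.74974101 0.08128019] [ 0.0018075  -0.05730242 -0.03775762] 0.22481571753855376
```

View pics/pre.png

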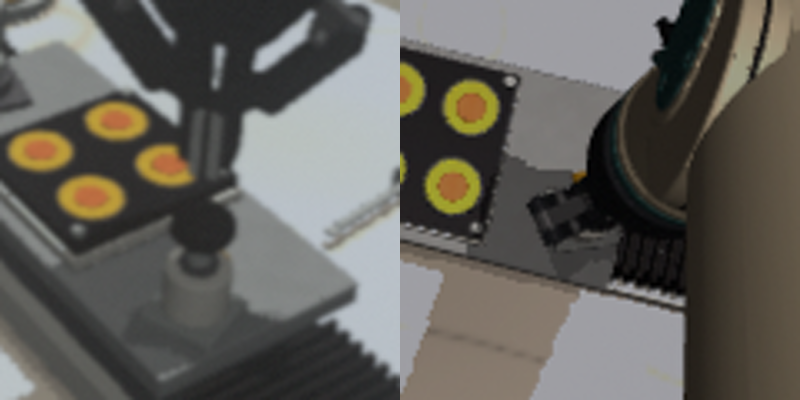

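In the side view the shut fingertips (210,175) sit right above the plunger head (203,225), so I press in stages.

```bash
python3 -m creep '[{"hand":0,"travel":[0,0,1.0],"angular":[0,0,0]},{"hand":0,"travel":[0,0,2.0],"angular":[0,0,0]},{"hand":0,"travel":[0,0,2.6],"angular":[0,0,0]},{"hand":0,"travel":[0,0,3.0],"angular":[0,0,0]},{"hand":0,"travel":[0,0,3.3],"angular":[0,0,0]},{"hand":0,"travel":[0,0,3.3],"angular":[0,0,0]},{"hand":0,"travel":[0,0,3.3],"angular":[0,0,0]}]'
python3 -m creep '[{"hand":0,"travel":[0,0,0.2],"angular":[0,0,0]},{"hand":0,"travel":[0,0,0.4],"angular":[0,0,0]},{"hand":0,"travel":[0,0,0.5],"angular":[0,0,0]},{"hand":0,"travel":[0,0,0.5],"angular":[0,0,0]}]'
```

```text
clock: 3.55
eef_pos: [524.0, -194.3, 148.5]
tool_rot: [3.141, 0.001, -1.147]
force: [-1.6, 1.4, 4.6]
width: 0.3
clock: 3.95
eef_pos: [524.1, -194.4, 143.6]
tool_rot: [3.141, 0.0, -1.147]
force: [-2.8, 0.8, 4.7]
width: -0.0
```

```bash
python3 -m creep '[{"hand":0,"travel":[0,0,0.1],"angular":[0,0,0]},{"hand":0,"travel":[0,0,0.2],"angular":[0,0,0]},{"hand":0,"travel":[0,0,0.25],"angular":[0,0,0]},{"hand":0,"travel":[0,0,0.3],"angular":[0,0,0]},{"hand":0,"travel":[0,0,0.3],"angular":[0,0,0]},{"hand":0,"travel":[0,0,0.3],"angular":[0,0,0]}]'
```

```text
clock: 4.55
eef_pos: [524.2, -194.4, 141.7]
tool_rot: [-3.142, 0.0, -1.147]
force: [-3.6, 0.7, 13.2]
width: -0.3
```

The force rose to 13 N, above the 6 N spring, and z stayed at 141.7. I press slightly more to confirm the stop, then retract.

```bash
python3 -m creep '[{"hand":0,"travel":[0,0,0.1],"angular":[0,0,0]},{"hand":0,"travel":[0,0,0.15],"angular":[0,0,0]},{"hand":0,"travel":[0,0,0.15],"angular":[0,0,0]},{"hand":0,"travel":[0,0,0.15],"angular":[0,0,0]}]'
python3 -m creep '[{"hand":0,"travel":[0,0,-0.5],"angular":[0,0,0]},{"hand":0,"travel":[0,0,-1],"angular":[0,0,0]},{"hand":0,"travel":[0,0,-2],"angular":[0,0,0]},{"hand":0,"travel":[0,0,-4],"angular":[0,0,0]},{"hand":0,"travel":[0,0,-6],"angular":[0,0,0]},{"hand":0,"travel":[0,0,-6],"angular":[0,0,0]}]'
python3 - <<'E'
from h import *
a=ctrl.get_image('side')
print([(d['confidence'],d['at']) for d in ctrl.spot_point('side','plunger_top')],[(d['confidence'],d['at']) for d in ctrl.spot_point('side','screw_grip')])
s=ctrl.read_state();p=s['eef_pos'];M=R.from_euler('xyz',s['tool_rot']).as_matrix()
print(s['clock'],p,s['tool_rot'],s['force'],s['torque'])
print('tool delta to screw, z160',M.T@(np.array([591,10.5,175])-p)/10)
E
```

```text
clock: 4.95
eef_pos: [524.2, -194.4, 141.7]
tool_rot: [-3.141, -0.0, -1.147]
force: [-4.7, 1.3, 15.3]
width: -0.1
clock: 5.55
eef_pos: [526.6, -195.3, 204.3]
tool_rot: [-3.136, -0.005, -1.147]
force: [0.1, 0.4, -0.1]
width: 0.0
[(0.55, [525.2, -196.8, 154.1])] [(0.74, [591.7, 9.9, 134.9])]
5.7 [ 524.01554296 -194.31110934  201.11144944] [-3.14135313e+00 -7.27903675e-07 -1.14693959e+00] [-0.9055323   0.61013031 -0.55826086] [ 0.04417481 -0.0087058  -0.03338218]
tool delta to screw, z160 [-15.91379988 -14.52852119   2.6146134 ]
```

The stop is confirmed: force rose and z did not change. The plunger is back up at 154. Now I move above the screw with the hand open.

```bash
python3 -m creep '[{"hand":1,"travel":[-4,-3.6,0],"angular":[0,0,0]},{"hand":1,"travel":[-8,-7.2,0],"angular":[0,0,0]},{"hand":1,"travel":[-12,-10.9,0.5],"angular":[0,0,0]},{"hand":1,"travel":[-15.9,-14.5,1.6],"angular":[0,0,0]},{"hand":1,"travel":[-15.9,-14.5,1.6],"angular":[0,0,0]},{"hand":1,"travel":[-15.9,-14.5,1.6],"angular":[0,0,0]},{"hand":1,"travel":[-15.9,-14.5,1.6],"angular":[0,0,0]},{"hand":1,"travel":[-15.9,-14.5,1.6],"angular":[0,0,0]},{"hand":1,"travel":[-15.9,-14.5,1.6],"angular":[0,0,0]}]'
python3 - <<'E'
from h import *
a=ctrl.get_image('side');b=ctrl.get_image('top')
o=[]
for im in(a,b):
    x,y=np.round(proj(im,[591,10.5,155])).astype(int);h=50
    print(x,y)
    o.append(cv2.resize(im['frame'][y-h:y+h,x-h:x+h,::-1],(400,400),interpolation=cv2.INTER_CUBIC))
cv2.imwrite('pics/pre2.png',np.hstack(o))
s=ctrl.read_state();print(s['clock'],s['eef_pos'],s['tool_rot'],s['force'],s['torque'],s['width'],s['qpos'])
E
```

```text
clock: 6.6
eef_pos: [590.5, 7.8, 185.3]
tool_rot: [3.141, -0.001, -1.15]
force: [-0.6, -0.5, 0.5]
width: 85.2
281 198
283 201
6.7 [590.69556721   8.68415922 185.40295548] [-3.14129231e+00 -5.00882323e-04 -1.14928805e+00] [-0.15015666 -0.57896694  0.8838581 ] [-0.00884562  0.04111064  0.0198401 ] 85.25237568783886 [-0.08929456  0.59582129  0.04210532  1.73848821 -0.03220015  0.80749374
 -1.18147242]
```

View pics/pre2.png

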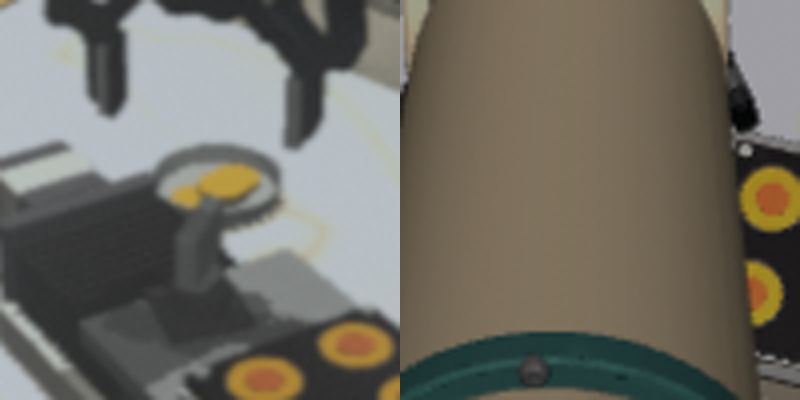

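The open fingers straddle the bar, seen at side crop (200,235), and the jaw direction is across it. I descend half open.

```bash
python3 -m creep '[{"hand":0.5,"travel":[-0.1,-0.1,0],"angular":[0,0,0]},{"hand":0.5,"travel":[-0.1,-0.1,0],"angular":[0,0,0]},{"hand":0.5,"travel":[-0.1,-0.1,0],"angular":[0,0,0]},{"hand":0.5,"travel":[-0.1,-0.1,1.5],"angular":[0,0,0]},{"hand":0.5,"travel":[-0.1,-0.1,3],"angular":[0,0,0]},{"hand":0.5,"travel":[-0.1,-0.1,4.5],"angular":[0,0,0]},{"hand":0.5,"travel":[-0.1,-0.1,5.5],"angular":[0,0,0]},{"hand":0.5,"travel":[-0.1,-0.1,6.3],"angular":[0,0,0]},{"hand":0.5,"travel":[-0.1,-0.1,6.6],"angular":[0,0,0]},{"hand":0.5,"travel":[-0.1,-0.1,6.6],"angular":[0,0,0]}]'
python3 - <<'E'
from h import *
a=ctrl.get_image('side')
x,y=np.round(proj(a,[591,10.5,138])).astype(int);h=40
cv2.imwrite('pics/desc.png',cv2.resize(a['frame'][y-h:y+h,x-h:x+h,::-1],(560,560),interpolation=cv2.INTER_CUBIC))
s=ctrl.read_state();print(s['clock'],s['eef_pos'],s['tool_rot'],s['force'],s['torque'],s['width'])
E
```

```text
clock: 7.7
eef_pos: [591.2, 10.0, 119.3]
tool_rot: [-3.142, -0.0, -1.149]
force: [0.7, 0.5, 0.4]
width: 43.1
7.75 [591.49977833   9.96510732 119.64938855] [-3.14085354e+00 -6.95709013e-04 -1.14929164e+00] [ 1.15854332 -0.40757568  0.48961293] [ 0.02795491  0.0182738  -0.00954201] 42.76809493019652
```

View pics/desc.png

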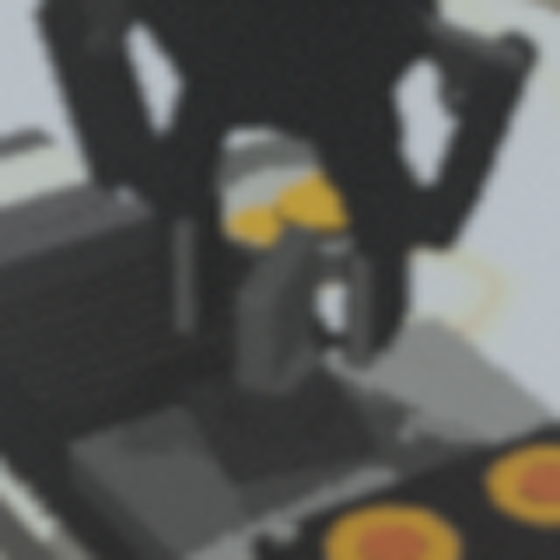

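The bar (240–315, 230–390) stands between the two fingers with no contact. Now I close.

```bash
python3 -m creep '[{"hand":0.25,"travel":[0,0,0],"angular":[0,0,0]},{"hand":0.2,"travel":[0,0,0],"angular":[0,0,0]},{"hand":0.15,"travel":[0,0,0],"angular":[0,0,0]},{"hand":0,"travel":[0,0,0],"angular":[0,0,0]},{"hand":0,"travel":[0,0,0],"angular":[0,0,0]},{"hand":0,"travel":[0,0,0],"angular":[0,0,0]},{"hand":0,"travel":[0,0,0],"angular":[0,0,0]}]'
python3 - <<'E'
from h import *
s=ctrl.read_state();M=R.from_euler('xyz',s['tool_rot']).as_matrix();print(s['clock'],s['eef_pos'],s['tool_rot'],s['force'],s['torque'],s['width'],'tool F',M.T@s['force'],M.T@s['torque'])
E
```

```text
clock: 8.45
eef_pos: [591.4, 11.3, 120.3]
tool_rot: [-3.14, 0.001, -1.149]
force: [-1.9, 2.7, 6.2]
width: 11.2
8.45 [591.43783896  11.27792632 120.26329578] [-3.14014000e+00  5.51016257e-04 -1.14851041e+00] [-1.93936748  2.66526538  6.20001143] [ 0.75008785  0.45763488 -0.0779905 ] 11.191530706038028 tool F [-3.22939272  0.66764805 -6.19920932] [-0.10996972 -0.87164178  0.07931738]
```

Gripped at 11.2 mm with small side forces. I turn clockwise, which is +rz about the downward tool z.

```bash
cat > st.py <<'E'
from h import *
s=ctrl.read_state();M=R.from_euler('xyz',s['tool_rot']).as_matrix();print(round(s['clock'],2),s['eef_pos'].round(1),'yaw',np.degrees(np.arctan2(M[1,0],M[0,0])).round(2),'rot',s['tool_rot'].round(3),'w',s['width'].round(1),'toolF',(M.T@s['force']).round(1),'worldTau',np.round(s['torque'],3),'q7',s['qpos'][6].round(3))
E
python3 -m creep '[{"hand":0,"travel":[0,0,0],"angular":[0,0,4]},{"hand":0,"travel":[0,0,0],"angular":[0,0,8]},{"hand":0,"travel":[0,0,0],"angular":[0,0,12]},{"hand":0,"travel":[0,0,0],"angular":[0,0,16]},{"hand":0,"travel":[0,0,0],"angular":[0,0,20]},{"hand":0,"travel":[0,0,0],"angular":[0,0,24]},{"hand":0,"travel":[0,0,0],"angular":[0,0,24]},{"hand":0,"travel":[0,0,0],"angular":[0,0,24]}]'; python3 st.py
```

```text
clock: 9.25
eef_pos: [591.5, 10.8, 120.3]
tool_rot: [-3.14, 0.0, -1.566]
force: [-0.8, -0.2, 1.0]
width: 10.8Traceback (most recent call last):
  File "st.py", line 2, in <module>
    s=ctrl.read_state();M=R.from_euler('xyz',s['tool_rot']).as_matrix();print(round(s['clock'],2),s['eef_pos'].round(1),'yaw',np.degrees(np.arctan2(M[1,0],M[0,0])).round(2),'rot',s['tool_rot'].round(3),'w',s['width'].round(1),'toolF',(M.T@s['force']).round(1),'worldTau',np.round(s['torque'],3),'q7',s['qpos'][6].round(3))
                                                                                                                                                                                                              ^^^^^^^^^^^^^^^^
AttributeError: 'float' object has no attribute 'round'
```

```bash
sed -i "s/s\['width'\].round(1)/round(s['width'],1)/" st.py; python3 st.py
python3 -m creep '[{"hand":0,"travel":[0,0,0],"angular":[0,0,2]},{"hand":0,"travel":[0,0,0],"angular":[0,0,4]},{"hand":0,"travel":[0,0,0],"angular":[0,0,5]},{"hand":0,"travel":[0,0,0],"angular":[0,0,5]}]'; python3 st.py
python3 -m creep '[{"hand":0,"travel":[0,0,0],"angular":[0,0,2]},{"hand":0,"travel":[0,0,0],"angular":[0,0,4]},{"hand":0,"travel":[0,0,0],"angular":[0,0,5]},{"hand":0,"travel":[0,0,0],"angular":[0,0,5]}]'; python3 st.py
```

```text
9.25 [591.5  10.8 120.3] yaw -89.73 rot [-3.14   0.    -1.566] w 10.8 toolF [ 0.2  0.8 -1. ] worldTau [-0.127  0.093 -0.01 ] q7 -1.486
clock: 9.65
eef_pos: [591.5, 10.6, 120.3]
tool_rot: [-3.14, 0.0, -1.654]
force: [0.4, 0.5, 1.2]
width: 10.8
9.65 [591.5  10.6 120.3] yaw -94.77 rot [-3.14   0.    -1.654] w 10.8 toolF [-0.6 -0.4 -1.2] worldTau [ 0.043  0.097 -0.109] q7 -1.55
clock: 10.05
eef_pos: [591.5, 10.6, 120.3]
tool_rot: [-3.14, 0.0, -1.742]
force: [-0.2, 0.7, 0.2]
width: 10.9
10.05 [591.5  10.6 120.3] yaw -99.82 rot [-3.14   0.    -1.742] w 10.9 toolF [-0.7  0.3 -0.2] worldTau [-0.099  0.128 -0.03 ] q7 -1.615
```

```bash
sed -i "s/s\['qpos'\]\[6\].round(3)/s['qpos'].round(3)/" st.py
python3 -m creep '[{"hand":0,"travel":[0,0,0],"angular":[0,0,2]},{"hand":0,"travel":[0,0,0],"angular":[0,0,4]},{"hand":0,"travel":[0,0,0],"angular":[0,0,5]},{"hand":0,"travel":[0,0,0],"angular":[0,0,5]}]'; python3 st.py
python3 -m creep '[{"hand":0,"travel":[0,0,0],"angular":[0,0,2]},{"hand":0,"travel":[0,0,0],"angular":[0,0,4]},{"hand":0,"travel":[0,0,0],"angular":[0,0,5]},{"hand":0,"travel":[0,0,0],"angular":[0,0,5]}]'; python3 st.py
```

```text
clock: 10.45
eef_pos: [591.5, 10.4, 120.3]
tool_rot: [-3.14, -0.0, -1.83]
force: [-1.2, -0.5, 1.7]
width: 11.0
10.45 [591.5  10.4 120.3] yaw -104.87 rot [-3.14 -0.   -1.83] w 11.0 toolF [ 0.8  1.  -1.7] worldTau [-0.116  0.171 -0.028] q7 [-0.209  0.696  0.229  1.792 -0.233  0.678 -1.679]
clock: 10.85
eef_pos: [591.4, 10.4, 120.3]
tool_rot: [-3.14, -0.0, -1.919]
force: [-1.3, -0.3, 1.1]
width: 10.7
10.85 [591.4  10.4 120.3] yaw -109.93 rot [-3.14  -0.    -1.919] w 10.7 toolF [ 0.7  1.1 -1.1] worldTau [-0.231  0.175 -0.052] q7 [-0.224  0.699  0.254  1.793 -0.259  0.681 -1.744]
```

```bash

python3 -m creep '[{"hand":0,"travel":[0,0,0],"angular":[0,0,2]},{"hand":0,"travel":[0,0,0],"angular":[0,0,4]},{"hand":0,"travel":[0,0,0],"angular":[0,0,5]},{"hand":0,"travel":[0,0,0],"angular":[0,0,5]}]'; python3 st.py
python3 -m creep '[{"hand":0,"travel":[0,0,0],"angular":[0,0,2]},{"hand":0,"travel":[0,0,0],"angular":[0,0,4]},{"hand":0,"travel":[0,0,0],"angular":[0,0,5]},{"hand":0,"travel":[0,0,0],"angular":[0,0,5]}]'; python3 st.py
```

```text
clock: 11.25
eef_pos: [591.4, 10.2, 120.3]
tool_rot: [-3.14, -0.0, -2.007]
force: [-1.1, -0.6, 1.1]
width: 11.1
11.25 [591.4  10.2 120.3] yaw -114.98 rot [-3.14  -0.    -2.007] w 11.1 toolF [ 1.   0.7 -1.1] worldTau [-0.22   0.234 -0.061] q7 [-0.24   0.702  0.279  1.793 -0.284  0.685 -1.809]
clock: 11.65
eef_pos: [591.3, 10.3, 120.4]
tool_rot: [-3.14, -0.001, -2.091]
force: [-0.8, -1.5, 2.8]
width: 11.2
11.65 [591.3  10.3 120.4] yaw -119.8 rot [-3.140e+00 -1.000e-03 -2.091e+00] w 11.2 toolF [ 1.7 -0.1 -2.8] worldTau [-0.443  0.369  1.814] q7 [-0.255  0.705  0.304  1.794 -0.307  0.688 -1.872]
```

The stop is felt at yaw −119.8°, with 1.8 N m. A small extra turn should confirm it's rigid.

```bash

python3 -m creep '[{"hand":0,"travel":[0,0,0],"angular":[0,0,0.5]},{"hand":0,"travel":[0,0,0],"angular":[0,0,0.5]},{"hand":0,"travel":[0,0,0],"angular":[0,0,0.5]}]' >/dev/null; python3 st.py
python3 -m creep '[{"hand":0,"travel":[0,0,0],"angular":[0,0,-0.5]},{"hand":0,"travel":[0,0,0],"angular":[0,0,-1]},{"hand":0,"travel":[0,0,0],"angular":[0,0,-1]}]' >/dev/null; python3 st.py
```

```text
11.95 [591.4  10.2 120.4] yaw -120.23 rot [-3.140e+00 -1.000e-03 -2.098e+00] w 11.5 toolF [ 3.  -0.1 -3.5] worldTau [-0.437  0.332  2.042] q7 [-0.257  0.706  0.306  1.794 -0.309  0.689 -1.878]
12.25 [591.4  10.2 120.4] yaw -119.25 rot [-3.140e+00 -1.000e-03 -2.081e+00] w 11.1 toolF [ 1.9  0.6 -1.6] worldTau [-0.373  0.247  1.693] q7 [-0.254  0.705  0.301  1.794 -0.304  0.688 -1.865]
```

```bash

for i in 1 2 3; do python3 -m creep '[{"hand":0,"travel":[0,0,0],"angular":[0,0,-1]},{"hand":0,"travel":[0,0,0],"angular":[0,0,-1]},{"hand":0,"travel":[0,0,0],"angular":[0,0,-1]}]' >/dev/null; python3 st.py; done
```

```text
12.55 [591.3  10.2 120.3] yaw -118.3 rot [-3.140e+00 -1.000e-03 -2.065e+00] w 11.0 toolF [ 1.4  0.4 -1.9] worldTau [-0.28   0.294  1.305] q7 [-0.25   0.704  0.296  1.794 -0.3    0.687 -1.852]
12.85 [591.3  10.2 120.3] yaw -117.36 rot [-3.140e+00 -1.000e-03 -2.048e+00] w 11.0 toolF [ 1.3 -0.4 -1.3] worldTau [-0.321  0.225  0.86 ] q7 [-0.247  0.704  0.291  1.793 -0.295  0.686 -1.84 ]
13.15 [591.3  10.2 120.3] yaw -116.46 rot [-3.14  -0.    -2.033] w 11.2 toolF [ 1.5  1.  -1.8] worldTau [-0.228  0.21   0.136] q7 [-0.244  0.703  0.286  1.793 -0.291  0.686 -1.828]
```

```bash

for i in 1 2 3; do python3 -m creep '[{"hand":0,"travel":[0,0,0],"angular":[0,0,-0.5]},{"hand":0,"travel":[0,0,0],"angular":[0,0,-0.5]},{"hand":0,"travel":[0,0,0],"angular":[0,0,-0.5]}]' >/dev/null; python3 st.py; done
```

```text
13.45 [591.3  10.2 120.3] yaw -116.0 rot [-3.14  -0.    -2.025] w 10.9 toolF [ 0.2  0.3 -1.1] worldTau [-0.247  0.183 -0.117] q7 [-0.243  0.703  0.284  1.793 -0.289  0.685 -1.822]
13.75 [591.4  10.2 120.3] yaw -115.49 rot [-3.14  -0.    -2.016] w 10.9 toolF [ 1.  -0.  -1.8] worldTau [-0.279  0.172  0.053] q7 [-0.241  0.702  0.281  1.793 -0.286  0.685 -1.815]
14.05 [591.3  10.2 120.3] yaw -114.98 rot [-3.14  -0.    -2.007] w 10.6 toolF [ 0.8 -0.  -0.1] worldTau [-0.24   0.146  0.05 ] q7 [-0.239  0.702  0.279  1.793 -0.284  0.685 -1.809]
```

The torque crosses zero at yaw ≈ −116.1°, so that is the seat. The target is −116.1 + 90 = −26.1°, which is 88.9° counter-clockwise from here.

```bash

python3 -m creep '[{"hand":0,"travel":[0,0,0],"angular":[0,0,-5]},{"hand":0,"travel":[0,0,0],"angular":[0,0,-10]},{"hand":0,"travel":[0,0,0],"angular":[0,0,-15]},{"hand":0,"travel":[0,0,0],"angular":[0,0,-20]},{"hand":0,"travel":[0,0,0],"angular":[0,0,-25]},{"hand":0,"travel":[0,0,0],"angular":[0,0,-30]},{"hand":0,"travel":[0,0,0],"angular":[0,0,-35]},{"hand":0,"travel":[0,0,0],"angular":[0,0,-40]},{"hand":0,"travel":[0,0,0],"angular":[0,0,-45]},{"hand":0,"travel":[0,0,0],"angular":[0,0,-45]}]' >/dev/null; python3 st.py
python3 -m creep '[{"hand":0,"travel":[0,0,0],"angular":[0,0,-5]},{"hand":0,"travel":[0,0,0],"angular":[0,0,-10]},{"hand":0,"travel":[0,0,0],"angular":[0,0,-15]},{"hand":0,"travel":[0,0,0],"angular":[0,0,-20]},{"hand":0,"travel":[0,0,0],"angular":[0,0,-25]},{"hand":0,"travel":[0,0,0],"angular":[0,0,-30]},{"hand":0,"travel":[0,0,0],"angular":[0,0,-35]},{"hand":0,"travel":[0,0,0],"angular":[0,0,-40]},{"hand":0,"travel":[0,0,0],"angular":[0,0,-42]},{"hand":0,"travel":[0,0,0],"angular":[0,0,-42]},{"hand":0,"travel":[0,0,0],"angular":[0,0,-42]}]' >/dev/null; python3 st.py
```

```text
15.05 [591.4  11.2 120.3] yaw -69.94 rot [-3.14   0.    -1.221] w 10.9 toolF [-2.2  0.5 -1.2] worldTau [0.35  0.117 0.027] q7 [-0.101  0.685  0.055  1.789 -0.057  0.668 -1.234]
16.15 [590.9  12.  120.3] yaw -28.02 rot [-3.14e+00  1.00e-03 -4.89e-01] w 11.0 toolF [-4.8 -0.6 -3.6] worldTau [0.605 0.689 0.025] q7 [ 0.03   0.687 -0.153  1.785  0.151  0.681 -0.696]
```

Another 1.9° is needed. After that I check with a picture.

```bash

python3 -m creep '[{"hand":0,"travel":[0,0,0],"angular":[0,0,-1]},{"hand":0,"travel":[0,0,0],"angular":[0,0,-1.9]},{"hand":0,"travel":[0,0,0],"angular":[0,0,-1.9]},{"hand":0,"travel":[0,0,0],"angular":[0,0,-1.9]}]' >/dev/null; python3 st.py
python3 - <<'E'
from h import *
a=ctrl.get_image('side')
x,y=np.round(proj(a,[591,10.5,138])).astype(int);h=35
c=cv2.resize(a['frame'][y-h:y+h,x-h:x+h,::-1],(560,560),interpolation=cv2.INTER_CUBIC)
# expected bar top outline at yaw (bar axis = tool yaw+90)
for yaw,col in((-26.1+90,(0,0,255)),):
    t=np.radians(yaw);e=np.array([np.cos(t),np.sin(t),0]);n=np.array([-e[1],e[0],0])
    P=[np.array([591,11,148])+s*22*e+q*6*n for s,q in((1,1),(1,-1),(-1,-1),(-1,1))]
    U=((proj(a,P)-[x-h,y-h]+.5)*8).astype(np.int32)
    cv2.polylines(c,[U],True,col,1)
cv2.imwrite('pics/fin.png',c)
cv2.imwrite('pics/x.png',c)
for t in('plunger_top','loupe','dish','driver'): print(t,[(d['confidence'],d['at']) for d in ctrl.spot_point('side',t)][:2])
E
```

```text
16.55 [590.8  12.  120.3] yaw -26.12 rot [-3.14e+00  1.00e-03 -4.56e-01] w 11.1 toolF [-3.5 -0.5 -3.1] worldTau [0.42  0.569 0.035] q7 [ 0.035  0.687 -0.162  1.785  0.161  0.682 -0.671]
plunger_top [(0.72, [524.7, -195.0, 153.4])]
loupe [(0.89, [381.9, 77.6, 0.4]), (0.28, [593.5, 10.5, 138.1])]
dish [(0.65, [784.4, 187.6, 3.3])]
driver [(0.74, [782.3, -172.0, -1.3])]
```

View pics/fin.png

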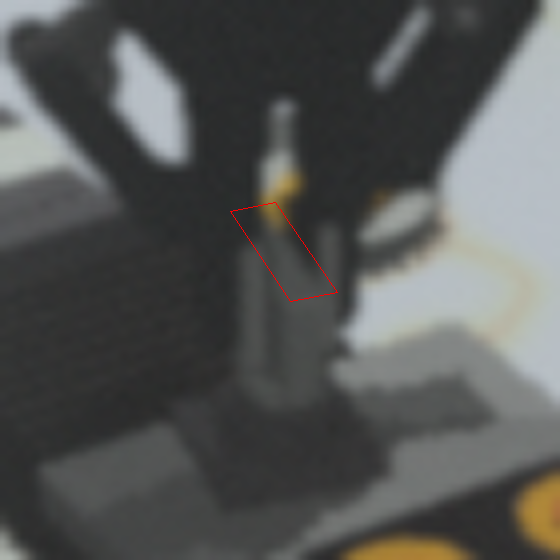

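The bar sits flat between the shut fingers, and its top front end at about (315,295) follows the outline predicted for a quarter turn. The bystanders haven't moved and the plunger is up. Handing in while still gripping.

```bash
python3 -c "
from cell import ctrl
print(ctrl.finish_job())"
```

```text
the job is handed in; nothing more can be done
None
```

The job is handed in, at about 17 s on the robot's clock, with the gripper still holding the thumbscrew.

- **Oil pump:** I pressed the plunger to its stop. At 141.7 mm, pushing harder raised the force from 13 to 15 N without moving it. It came back up, and the last reading put its top at 153.4 mm.
- **Thumbscrew:** I turned it clockwise until the torque rose to about 2 N m. I took the seat as the zero-torque point on the way back, at tool yaw −116.1°. Then I backed it off to −26.1°, a quarter turn.
- **Final checks:** There was almost no torque about the screw's axis, and the jaws were closed on the bar (about 11 mm). The picture showed the bar at the predicted angle. The loupe, dish and driver read within the networks' error of where they started.
- **Uncertainty:** The pads gave a few degrees under the seating torque. Going in, the seat appeared at about −115.6°; coming back, at about −116.2°. So the quarter turn is good to roughly 1°.

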